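# Loosen the grinder's burr ring by two full turns

### The job

The cocoa grinder is to be cleaned: roll a fingertip round the knurled rim of the black locking ring on its top and unscrew it anticlockwise (seen from above) until its orange mark has come round to the white line for the second time, and stop it facing the line: that is two full turns from tight, of which someone has already done the first little bit. Do not unscrew it further, and leave the cup, hopper, brush and the other loose things where they are, neither pushed nor lifted. Finish with the hand clear of everything.

Things in the scene. Friction and masses are not known exactly. Their poses are not given: they have to be found in the camera images.
- lock_ring (a joint): angle of the locking ring, rad, over several turns: 0 = tight, orange mark facing the white line; grows as it is unscrewed anticlockwise seen from above; 6.283 = one full turn, 12.566 = two. Starts between 0.3 and 1.6; cannot go below 0. It turns stiffly (0.10 N m, so about 2 N along the rim), stays where it is left and does not rise as it turns
- ring_center (a point): centre of the ring's flat top face, on its vertical axis, 178 mm above the worktop; axes as grinder. The black ring is 99 mm across over its 24 upright rounded ribs (6 mm wide, 3 mm proud of the 93 mm core), too wide to pinch, and 28 mm tall. The steel disc in the middle of its top, 60 mm across, is flush and does not turn with it
- grinder: fixed red grinder; origin on the worktop under the ring's axis, x towards the white line and spout, z up. Housing 190 mm along x, 150 mm along y, its flat deck 138 mm above the worktop, 12 mm under the ring's lower edge (a neck 88 mm across between). Base plate 210 by 160 mm; the spout reaches 135 mm from the axis along +x, below 120 mm
- ring_mark (a point): middle of the orange mark on the ring's top face, 39.5 mm from the ring's axis; turns with the ring. A stripe 8 mm wide, from 29.5 to 49.5 mm from the axis, that continues down the rim
- index_line (a point): middle of the white line painted on the deck of the grinder, 71.5 mm from the ring's axis and 139 mm above the worktop; the line is 25 mm long, 6 mm wide and points at the axis; it is on the spout's side
- catch_cup: small steel cup, 68 mm across and 65 mm tall, standing before the spout of the grinder; origin at the centre of its underside. A bystander, to be left alone
- hopper: clear plastic hopper of the grinder with a black foot, taken off and standing beside it, 124 mm across the mouth, 100 mm tall; origin at the centre of its underside. A bystander, to be left alone
- brush: burr brush lying on the worktop beside the grinder, 170 mm long; origin under its middle. A bystander, to be left alone
- spoon: measuring spoon lying on the worktop, 160 mm long; origin under its middle. A bystander, to be left alone
- spatula: spatula with an orange handle lying on the worktop, 260 mm long; origin under its middle. A bystander, to be left alone

How it is judged:
On the way:
1. the ring has been unscrewed one full turn from tight (value of joint lock_ring above 6.283 rad), for 0.1 s.
At the end, for the whole second after the job is handed in: The ring stands two full turns from tight (joint 12.566 within 0.3 rad, about 17 degrees), at rest, its orange mark facing the white line; the five bystanders are within 20 mm of where they stood (value of joint lock_ring between 12.266 and 12.866 rad and velocity of joint lock_ring between -0.05 and 0.05 rad/s and distance of each of catch_cup, hopper, brush, spoon, spatula from where it was at the start of the episode below 0.02 m); the robot touches nothing.
It fails at once if the ring is unscrewed too far, more than 0.8 rad past two full turns (value of joint lock_ring above 13.366 rad).
It fails at once if a loose thing on the worktop is pushed or carried more than 20 mm from where it stood (distance of any of catch_cup, hopper, brush, spoon, spatula from where it was at the start of the episode above 0.02 m).
It also fails if it takes over 61 s, if anything falls off the work surface, if the arm or the gripper's body presses on something with over 40 N, if the wrist force passes 120 N, or if a joint passes its speed limit or range.

### The arm

A 6-joint arm with a two-finger parallel gripper is mounted at the origin on the work surface. World frame = base frame: x ahead of the robot, y to its left, z up, the work surface at z = 0. Lengths are in m, angles in rad, forces in N, time in s.
With the tool pointing down it reaches from about 0.3 to 0.775 m from the base axis. Payload 14.6 kg.
Tool frame: the origin (TCP) lies at the very end of the fingers, on their centre line; the grasp point (between the pads) lies 19 mm behind it; z points along the fingers, y is the direction in which the jaws open and shut (so a half turn about z gives the same grasp; the last joint's range is limited). The gripper opens to 94 mm and grips with 3 to 60 N. Pads are 16 mm wide; open, the fingers measure 119 mm over their backs; the gripper's body (75 mm by 177 mm) begins 78 mm behind the grasp point.
Start: joints at [1.144, 0.3, 1.521, -0, 1.321, -0.067], TCP at [0.194, 0.515, 0.205] pointing down, gripper open.
Joint ranges: [-3.03, 3.03], [-0.79, 2.21], [0.23, 2.52], [-1.04, 4.18], [0, 3.07], [-2.55, 2.55]. Speed limits (rad/s): [2.22, 2.22, 2.57, 3.14, 3.14, 3.14].

### API

Orientations are given as [roll, pitch, yaw] about the fixed x, y, z axes, in that order (R = Rz(yaw) Ry(pitch) Rx(roll)).
In Python, from station import status, camera, ctrl gives the robot as it stands. The module is installed in compiled form; this text tells all that it offers.
- The arm moves only by the shell command python3 -m jog 'ROWS' [FORCE]. ROWS is JSON, a list of rows, each a list of 7 numbers: the shift along the tool's x, y, z each as a share of 1000 mm, from -1 to 1, then the turn, a rotation vector about the tool's x, y, z each as a share of pi/2 rad, from -1 to 1, then the opening, from -1 (shut) to 1 (fully open), so that 0 is half open. A call has 1 to 20 rows; each row is the pose to reach, as a shift and turn from the pose measured when the call began, along the tool's axes at that moment; what a row does not reach only later rows make up. A row lasts 1/10 s, in which the tool goes at most 50 mm and 8.59 degrees, less where a joint would pass 70% of its speed; a pose out of reach is approached as far as the arm can. A call with a number of a shift or a turn outside -1 to 1 is refused whole. A call with a gripper value outside its range is refused whole. The fingers move at their own pace and stop on an object; FORCE is the grip in N (left out, the last holds). Time passes only in rows, so rows that repeat a pose let the fingers close. It gives the time, the measured TCP pose, the force and the opening at its end, in the units of the state.
- status.get_obs(): the state, without advancing time (a new reading comes with each control period).
- camera(name): name is "scene" or "top"; returns a dict with "image" (400x640x3 uint8, red, green, blue), "fx", "fy", "cx", "cy" (pixels), "world_from_camera" (4x4, takes a point from camera to world coordinates). Camera axes: x right, y down, z forward; pixel columns grow to the right and rows downward; lengths in m; the calibration is good to about 2 mm. A picture is of the moment at which its call begins. There is no depth.
- ctrl.hand_in(): hands the job in, once; it reports no verdict.
The state is a dict: "time_s": time; "qpos": joint angles; "joint_vel": joint speeds; "tau": joint torques, N m; "ee_pos": TCP position; "eef_rot": TCP orientation; "force": force on the tool from outside, world axes, zero at the start; "moment": the same for the moment, N m; "grip_width": finger opening in m.
Only numpy, scipy, OpenCV 4.12 (cv2) and the standard library are available. Lean on these libraries where they do the work, as an engineer would, in place of code of your own. Each camera call takes 0.05 s, during which the arm holds its last target.

## Working session

There is one attempt and no reset: what is moved stays moved. The work goes in short steps, Python scripts to look and compute and a shell command to move; the robot and the scene stay as the last step left them, time stands still between calls to the robot, and variables do not carry over. Pictures are saved under pics/ and viewed, and the job is handed in when it is done.

```bash
mkdir -p pics
cat > h.py <<'E'
import numpy as np, cv2
from station import status, camera, ctrl
def snap(n,f):
    c=camera(n); cv2.imwrite('pics/'+f,cv2.cvtColor(c['image'],cv2.COLOR_RGB2BGR)); return c
def ray(c,u,v,z):
    T=np.array(c['world_from_camera']); d=T[:3,:3]@np.array([(u-c['cx'])/c['fx'],(v-c['cy'])/c['fy'],1]); o=T[:3,3]
    return o+d*(z-o[2])/d[2]
def proj(c,p):
    T=np.linalg.inv(np.array(c['world_from_camera'])); q=T[:3,:3]@np.array(p)+T[:3,3]
    return c['fx']*q[0]/q[2]+c['cx'],c['fy']*q[1]/q[2]+c['cy']
E
python3 - <<'E'
from h import *
for n in('scene','top'):
    c=snap(n,n+'0.png'); print(n,c['fx'],np.round(c['world_from_camera'],3).tolist())
print(status.get_obs())
E
```

```text
scene 450.21568574847566 [[0.414, 0.755, -0.508, 1.139], [0.91, -0.333, 0.246, -0.218], [0.017, -0.565, -0.825, 1.169], [0.0, 0.0, 0.0, 1.0]]
top 494.295007811959 [[-0.007, -0.988, 0.154, 0.269], [-1.0, 0.009, 0.016, 0.083], [-0.017, -0.154, -0.988, 1.52], [0.0, 0.0, 0.0, 1.0]]
{'time_s': 0.1, 'qpos': array([ 1.14441627e+00,  3.00404818e-01,  1.52148265e+00, -4.57074834e-06,
        1.32072286e+00, -6.66129025e-02]), 'joint_vel': array([ 0.00058714, -0.00105882, -0.00108263, -0.00049043,  0.00195045,
        0.00110262]), 'tau': array([ 1.26858620e-03, -5.32639253e+01, -3.53279471e+01,  7.09134433e-02,
        2.34668230e-02, -2.74412173e-05]), 'ee_pos': array([0.19354741, 0.51457731, 0.20496433]), 'eef_rot': array([-3.14057695e+00, -6.33219774e-05,  2.78182660e+00]), 'force': array([ 0.61247153,  0.00218097, -0.57206066]), 'moment': array([-0.00245219, -0.01319341, -0.06392777]), 'grip_width': 0.09400361721993189}
```

View pics/scene0.png

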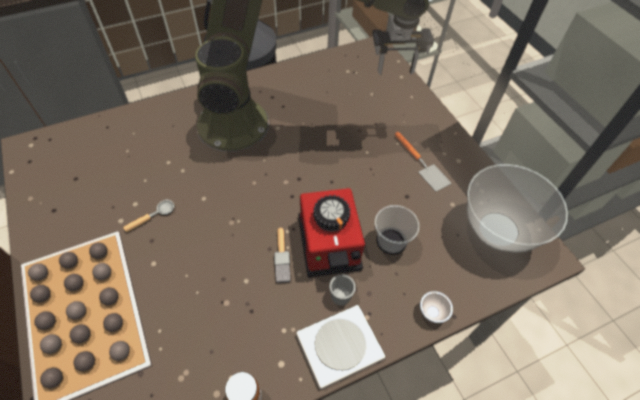

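View pics/top0.png

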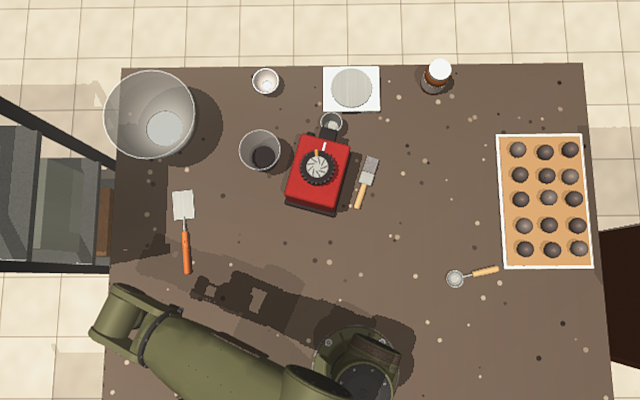

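The top view shows the red grinder at about (318,172), its ring at (318,167), the white line at (324,146) and the orange mark at (317,153). The hopper is at (260,150), the cup at (331,122) and the brush at (366,182). Next I'll measure the positions.

Run:
```python
from h import *
for n,box in(('top',(270,110,400,225)),('scene',(280,170,430,310))):
    c=camera(n); im=c['image']; x0,y0,x1,y1=box
    hsv=cv2.cvtColor(im,cv2.COLOR_RGB2HSV).astype(int); H,S,V=hsv[...,0],hsv[...,1],hsv[...,2]
    def mask(m):
        z=np.zeros(m.shape,np.uint8); z[y0:y1,x0:x1]=m[y0:y1,x0:x1]; return z
    crop=cv2.resize(im[y0:y1,x0:x1],None,fx=5,fy=5,interpolation=cv2.INTER_CUBIC)
    cv2.imwrite(f'pics/{n}_crop.png',cv2.cvtColor(crop,cv2.COLOR_RGB2BGR))
    red=mask(((H<6)|(H>174))&(S>170)&(V>120))
    p=max(cv2.findContours(red,0,1)[0],key=cv2.contourArea); r=cv2.minAreaRect(p)
    b=cv2.boxPoints(r); print(n,'red',r,[np.round(ray(c,u,v,.138)[:2],3).tolist() for u,v in b])
    o=mask((H>=8)&(H<24)&(S>180)&(V>150)); k,l,st,ce=cv2.connectedComponentsWithStats(o)
    for i in range(1,k):
        if st[i,4]>3: print(' orange',ce[i],st[i,4],np.round(ray(c,*ce[i],.178),4))
    w=mask((S<60)&(V>190)); k,l,st,ce=cv2.connectedComponentsWithStats(w)
    for i in range(1,k):
        if st[i,4]>3: print(' white',ce[i],st[i,4],np.round(ray(c,*ce[i],.139),4))
    st_=mask((S<60)&(V>110)); k,l,st,ce=cv2.connectedComponentsWithStats(st_)
    for i in range(1,k):
        if st[i,4]>30: print(' grey',ce[i],st[i],np.round(ray(c,*ce[i],.178),4))
```

```text
top red ((316.8999938964844, 170.1999969482422), (51.307891845703125, 64.46375274658203), 15.255118370056152) [[0.501, 0.202], [0.683, 0.153], [0.641, 0.011], [0.461, 0.062]]
 white [346.11111111 110.2962963 ] 81 [0.7471 0.0208 0.139 ]
 white [332.09615385 124.71153846] 52 [0.7041 0.062  0.139 ]
 white [323.59090909 146.09090909] 22 [0.6407 0.0872 0.139 ]
 white [315.9 165.3] 170 [0.5843 0.1096 0.139 ]
 white [324.5        169.28571429] 14 [0.5724 0.0851 0.139 ]
 white [320.9375 173.4375] 16 [0.5605 0.0954 0.139 ]
 white [365.9453125 177.890625 ] 128 [ 0.5462 -0.0325  0.139 ]
 grey [338.82636656 117.5659164 ] [320 110  61  21 311] [0.7125 0.0434 0.178 ]
 grey [274.78 146.2 ] [270 132  11  35 200] [0.6314 0.2237 0.178 ]
 grey [368.26595745 170.30053191] [358 155  21  31 376] [ 0.5597 -0.0361  0.178 ]
 grey [316.77427822 166.41732283] [306 156  22  22 381] [0.5722 0.1065 0.178 ]
scene red ((331.83343505859375, 219.70083618164062), (58.571876525878906, 56.918739318847656), 82.69424438476562) [[0.469, 0.06], [0.511, 0.217], [0.685, 0.148], [0.644, 0.005]]
 white [335.25 203.  ] 4 [0.5362
[... 372 characters left out ...]
.7811 0.0313 0.139 ]
 white [425.08490566 302.78301887] 106 [0.8844 0.209  0.139 ]
 white [354.62857143 307.88571429] 35 [0.8264 0.0479 0.139 ]
 grey [424.80769231 175.7       ] [418 170  12  17 130] [0.5772 0.3928 0.178 ]
 grey [331.44204852 209.25067385] [320 200  24  20 371] [0.5728 0.1064 0.178 ]
 grey [397.66839827 220.31774892] [ 374  204   47   39 1155] [0.6733 0.249  0.178 ]
 grey [284.953125 265.84375 ] [280 250  12  31 320] [ 0.675  -0.0677  0.178 ]
 grey [342.67346939 288.57482993] [329 275  28  24 294] [0.7847 0.0339 0.178 ]
 grey [424.76162791 300.94186047] [419 290  11  20 172] [0.8899 0.1945 0.178 ]
 grey [353.87671233 307.09589041] [344 303  18   7  73] [0.8359 0.0372 0.178 ]
```

View pics/top_crop.png

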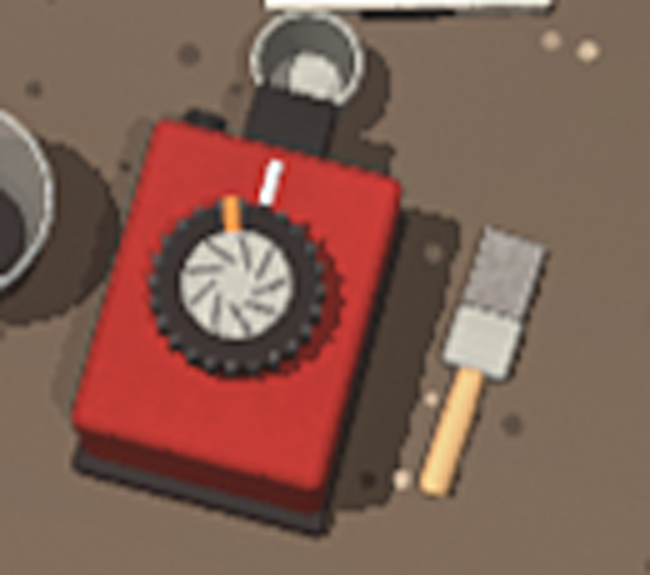

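View pics/scene_crop.png

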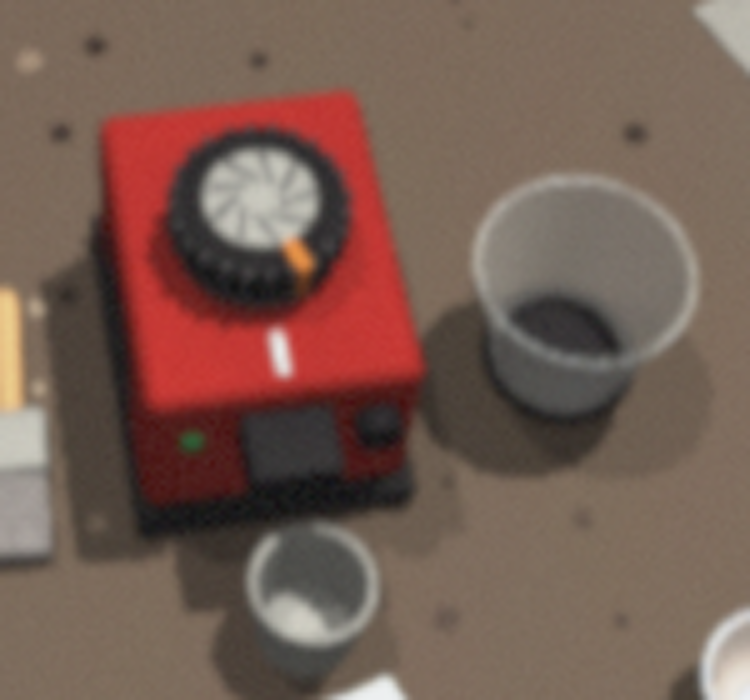

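```bash
cat >> h.py <<'E'
C=np.array([.5725,.1065]); LINE=np.arctan2(.0870-.1065,.6415-.5725)
def rel(p):  # world xy -> tool shift from current pose, plus current pose rel. ring centre in tool axes
    s=status.get_obs(); y=s['eef_rot'][2]; tx=np.array([np.cos(y),np.sin(y)]); ty=np.array([np.sin(y),-np.cos(y)])
    d=np.array(p)-s['ee_pos'][:2]; return tx,ty,np.array([d@tx,d@ty])
def state():
    s=status.get_obs(); tx,ty,d=rel(C); 
    print('t',round(s['time_s'],2),'pos',np.round(s['ee_pos'],4),'tip rel ring (tool xy)',np.round(-d,4),'rot',np.round(s['eef_rot'],3),'F',np.round(s['force'],1),'Ftool',np.round([s['force'][:2]@tx,s['force'][:2]@ty],1),'w',s['grip_width'])
E
python3 - <<'E'
from h import *
state(); print(LINE)
c=camera('top'); 
for uv in [(316.4,152.6)]:
    m=ray(c,*uv,.178)[:2]-C; print(np.hypot(*m),np.arctan2(m[1],m[0])-LINE)
c=camera('scene'); m=ray(c,280+299/5,170+257/5,.178)[:2]-C; print(np.hypot(*m),np.arctan2(m[1],m[0])-LINE)
tx,ty,d=rel(C); print(d, d+np.array([.075,0]))
E
```

```text
t 0.2 pos [0.1936 0.5146 0.2051] tip rel ring (tool xy) [0.4983 0.2486] rot [-3.141 -0.     2.782] F [ 0.2  0.5 -0.3] Ftool [-0.   0.5] w 0.09381072702858302
-0.2754261036960356
0.03919296844425958 0.2947162269160842
0.04306385354454832 0.3543609324078794
[-0.49834644 -0.24867212] [-0.42334644 -0.24867212]
```

```bash
python3 -m jog '[[-0.42,-0.249,0,0,0,0,-1],[-0.42,-0.249,0,0,0,0,-1],[-0.42,-0.249,0,0,0,0,-1],[-0.42,-0.249,0,0,0,0,-1],[-0.42,-0.249,0,0,0,0,-1],[-0.42,-0.249,0,0,0,0,-1],[-0.42,-0.249,0,0,0,0,-1],[-0.42,-0.249,0,0,0,0,-1],[-0.42,-0.249,0,0,0,0,-1],[-0.42,-0.249,0,0,0,0,-1],[-0.42,-0.249,0,0,0,0,-1],[-0.42,-0.249,0,0,0,0,-1],[-0.42,-0.249,0,0,0,0,-1]]' 20
python3 - <<'E'
from h import *
state(); snap('scene','s1.png')
E
```

```text
time_s: 1.6
ee_pos: [0.4985, 0.1345, 0.2054]
eef_rot: [-3.141, -0.0, 2.783]
force: [-0.2, -0.4, 0.1]
grip_width: 0.0005
t 1.6 pos [0.4985 0.1345 0.2054] tip rel ring (tool xy) [0.0791 0.0002] rot [-3.141 -0.     2.783] F [-0.2 -0.4  0.1] Ftool [ 0.1 -0.4] w 0.0004890945575922634
```

View pics/s1.png

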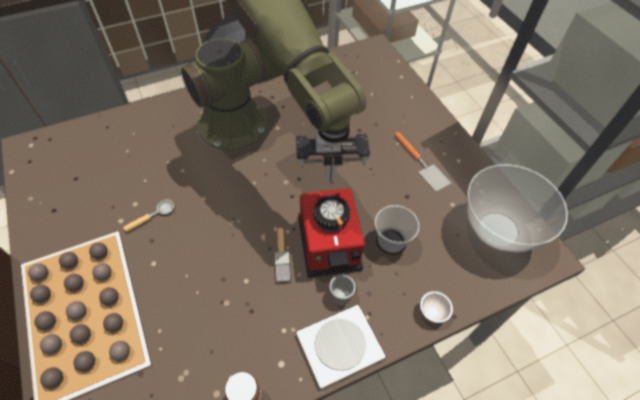

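The closed fingers hang behind the grinder at (331,175), clear of everything. Next I'll lower them to rim height and feel for contact.

```bash
python3 -m jog '[[0,0,0.03,0,0,0,-1],[0,0,0.05,0,0,0,-1],[0,0,0.05,0,0,0,-1],[-0.01,0,0.05,0,0,0,-1],[-0.016,0,0.05,0,0,0,-1],[-0.018,0,0.05,0,0,0,-1],[-0.018,0,0.05,0,0,0,-1]]'; python3 -c "
from h import *
state()"; python3 -m jog '[[-0.002,0,0,0,0,0,-1],[-0.002,0,0,0,0,0,-1]]'; python3 -c "
from h import *
state()"; python3 -m jog '[[-0.003,0,0,0,0,0,-1],[-0.003,0,0,0,0,0,-1]]'; python3 -c "
from h import *
state()"
```

```text
time_s: 2.35
ee_pos: [0.5159, 0.1282, 0.1559]
eef_rot: [3.141, 0.001, 2.783]
force: [-0.0, 1.0, -0.1]
grip_width: 0.0003
t 2.35 pos [0.5159 0.1282 0.1559] tip rel ring (tool xy) [0.0607 0.0005] rot [3.141e+00 1.000e-03 2.783e+00] F [-0.   1.  -0.1] Ftool [0.4 0.9] w 0.00027252946792680427
time_s: 2.55
ee_pos: [0.5171, 0.1278, 0.156]
eef_rot: [-3.142, -0.001, 2.783]
force: [-6.2, 1.8, 2.2]
grip_width: 0.0006
t 2.55 pos [0.5171 0.1278 0.156 ] tip rel ring (tool xy) [0.0594 0.0005] rot [-3.142e+00 -1.000e-03  2.783e+00] F [-6.2  1.8  2.2] Ftool [ 6.5 -0.5] w 0.0006357826404492772
time_s: 2.75
ee_pos: [0.5174, 0.1276, 0.1559]
eef_rot: [-3.14, -0.008, 2.783]
force: [-20.7, 5.2, 9.7]
grip_width: 0.0003
t 2.75 pos [0.5174 0.1276 0.1559] tip rel ring (tool xy) [0.059  0.0004] rot [-3.14  -0.008  2.783] F [-20.7   5.2   9.7] Ftool [21.2 -2.4] w 0.00034629204844737745
```

Contact comes at 59.5 mm from the axis and the stiffness is about 7 N/mm. I'll generate waypoints along the rim, with about 2 mm of preload, to read off and type.

```bash
cat >> h.py <<'E'
def path(a,b,R,step,off=(0,0),n=400):
    # rounded-rectangle locus in tool xy rel ring centre, CCW seen from above, starting at (a+R,0)
    pts=[]; L=[]
    seg=[]
    P=[]
    def flat(p,q): P.extend(np.linspace(p,q,200,endpoint=False))
    def arc(cx,cy,t0): 
        for t in np.linspace(t0,t0+np.pi/2,400,endpoint=False): P.append((cx+R*np.cos(t),cy-R*np.sin(t)))
    flat((a+R,b),(a+R,-b)); arc(a,-b,0); flat((a,-b-R),(-a,-b-R)); arc(-a,-b,np.pi/2)
    flat((-a-R,-b),(-a-R,b)); arc(-a,b,np.pi); flat((-a,b+R),(a,b+R)); arc(a,b,1.5*np.pi)
    return np.array(P)+np.array(off)
def wps(a,b,R,step,N,off=(0,0),lead=0):
    P=path(a,b,R,step,off); tx,ty,d=rel(C); cur=-d
    P=np.vstack([P,P,P[:1]]); s=np.r_[0,np.cumsum(np.hypot(*np.diff(P,axis=0).T))]
    i=np.argmin(np.hypot(*(P[:len(P)//2]-cur).T)); 
    for k in range(1,N+1):
        q=[np.interp(s[i]+lead+k*step,s,P[:,j])-cur[j] for j in (0,1)]
        print(k,np.round(q,3).tolist(),end=' ')
    print()
E
python3 -c "
from h import *
wps(.010,.0125,.0475,.008,12)"
```

```text
1 [-0.001, -0.008] 2 [-0.002, -0.016] 3 [-0.003, -0.024] 4 [-0.005, -0.032] 5 [-0.009, -0.039] 6 [-0.014, -0.045] 7 [-0.02, -0.05] 8 [-0.026, -0.055] 9 [-0.034, -0.058] 10 [-0.041, -0.06] 11 [-0.049, -0.06] 12 [-0.057, -0.06]
```

```bash
sed -i 's/np.round(q,3)/(np.round(np.array(q)*2000)\/2000)/' h.py; python3 -m jog '[[-0.0015,-0.008,0,0,0,0,-1],[-0.0015,-0.016,0,0,0,0,-1],[-0.0025,-0.024,0,0,0,0,-1],[-0.005,-0.032,0,0,0,0,-1]]'; python3 -c "
from h import *
state()
wps(.010,.0125,.0475,.008,12)
snap('top','t1.png')
c=snap('scene','s2.png'); im=cv2.resize(c['image'][170:310,280:430],None,fx=5,fy=5); cv2.imwrite('pics/s2c.png',im[...,::-1])"
```

```text
time_s: 3.15
ee_pos: [0.5097, 0.0961, 0.1559]
eef_rot: [-3.14, -0.011, 2.784]
force: [-5.7, 2.4, 1.7]
grip_width: 0.0004
t 3.15 pos [0.5097 0.0961 0.1559] tip rel ring (tool xy) [ 0.0552 -0.0317] rot [-3.14  -0.011  2.784] F [-5.7  2.4  1.7] Ftool [6.2 0.3] w 0.0004294728500960901
1 [-0.005, -0.0065] 2 [-0.01, -0.0125] 3 [-0.016, -0.018] 4 [-0.0225, -0.0225] 5 [-0.03, -0.026] 6 [-0.0375, -0.0275] 7 [-0.0455, -0.0285] 8 [-0.0535, -0.0285] 9 [-0.0615, -0.0285] 10 [-0.0695, -0.028] 11 [-0.0775, -0.0265] 12 [-0.085, -0.024]
```

View pics/s2c.png

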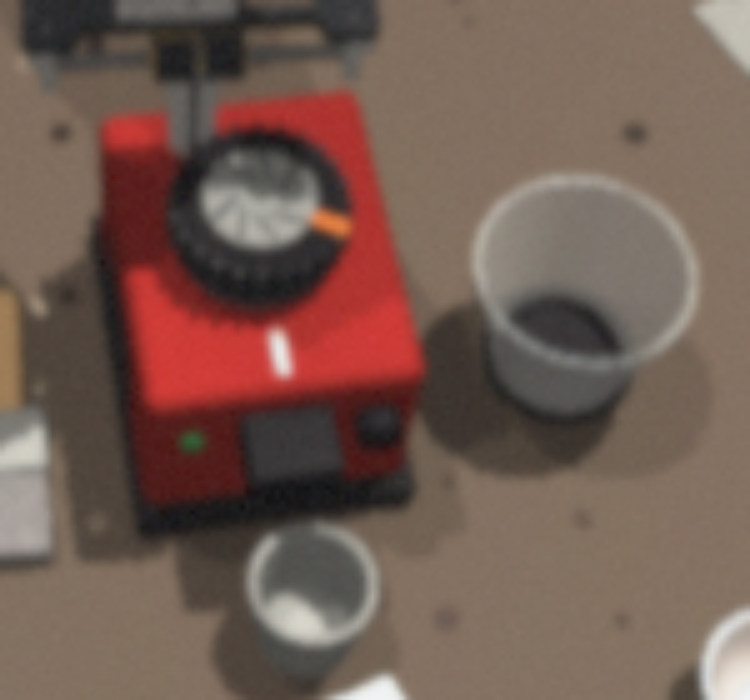

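The ring turned about 0.65 rad for 32 mm of travel, with the mark now at crop (332,222), so it rolls without slip. I'll continue.

```bash
cat >> h.py <<'E'
def mark():
    for n,box in(('scene',(305,185,360,240)),('top',(295,143,342,192))):
        c=camera(n); x0,y0,x1,y1=box; hsv=cv2.cvtColor(c['image'],cv2.COLOR_RGB2HSV); 
        m=cv2.inRange(hsv,(9,150,120),(24,255,255)); z=np.zeros_like(m); z[y0:y1,x0:x1]=m[y0:y1,x0:x1]
        v,u=np.nonzero(z); P=np.array([ray(c,a,b,.178)[:2]-C for a,b in zip(u,v)]).reshape(-1,2)
        k=(np.hypot(*P.T)<.052)&(np.hypot(*P.T)>.027)
        if k.sum()<4: print(n,'mark not seen',k.sum()); continue
        m_=P[k].mean(0); print(n,'mark n',k.sum(),'r',round(np.hypot(*m_),4),'angle-from-line',round((np.arctan2(m_[1],m_[0])-LINE)%(2*np.pi),3))
E
python3 -c "
from h import *
mark()"
python3 -m jog '[[-0.005,-0.0065,0,0,0,0,-1],[-0.01,-0.0125,0,0,0,0,-1],[-0.016,-0.018,0,0,0,0,-1],[-0.0225,-0.0225,0,0,0,0,-1],[-0.03,-0.026,0,0,0,0,-1],[-0.0375,-0.0275,0,0,0,0,-1],[-0.0455,-0.0285,0,0,0,0,-1],[-0.0535,-0.0285,0,0,0,0,-1]]'; python3 -c "
from h import *
state()
mark()
wps(.010,.0125,.0475,.008,14)"
```

```text
scene mark n 28 r 0.0413 angle-from-line 1.028
top mark not seen 0
time_s: 4.15
ee_pos: [0.55, 0.0491, 0.1555]
eef_rot: [-3.137, -0.011, 2.783]
force: [-7.0, -8.7, 4.8]
grip_width: 0.0002
t 4.15 pos [0.55   0.0491 0.1555] tip rel ring (tool xy) [ 0.0009 -0.0617] rot [-3.137 -0.011  2.783] F [-7.  -8.7  4.8] Ftool [  3.5 -10.6] w 0.0001653815871657637
scene mark not seen 0
top mark n 26 r 0.0403 angle-from-line 2.377
1 [-0.008, 0.0015] 2 [-0.016, 0.002] 3 [-0.024, 0.0035] 4 [-0.031, 0.0065] 5 [-0.038, 0.011] 6 [-0.044, 0.016] 7 [-0.049, 0.022] 8 [-0.053, 0.029] 9 [-0.056, 0.0365] 10 [-0.0575, 0.0445] 11 [-0.0575, 0.0525] 12 [-0.0575, 0.0605] 13 [-0.0575, 0.0685] 14 [-0.0575, 0.0765]
```

```bash
python3 -m jog '[[-0.008,0.0015,0,0,0,0,-1],[-0.016,0.002,0,0,0,0,-1],[-0.024,0.0035,0,0,0,0,-1],[-0.031,0.0065,0,0,0,0,-1],[-0.038,0.011,0,0,0,0,-1],[-0.044,0.016,0,0,0,0,-1],[-0.049,0.022,0,0,0,0,-1],[-0.053,0.029,0,0,0,0,-1],[-0.056,0.0365,0,0,0,0,-1],[-0.0575,0.0445,0,0,0,0,-1],[-0.0575,0.0525,0,0,0,0,-1],[-0.0575,0.0605,0,0,0,0,-1]]'; python3 -c "
from h import *
state()
mark()
wps(.010,.0125,.0475,.008,16)"
```

```text
time_s: 5.45
ee_pos: [0.6265, 0.0857, 0.1548]
eef_rot: [-3.138, -0.008, 2.782]
force: [2.8, -3.2, 0.2]
grip_width: 0.0003
t 5.45 pos [0.6265 0.0857 0.1548] tip rel ring (tool xy) [-0.0578 -0.0005] rot [-3.138 -0.008  2.782] F [ 2.8 -3.2  0.2] Ftool [-3.8 -2. ] w 0.00034626302122391187
scene mark not seen 0
top mark not seen 0
1 [0.0005, 0.008] 2 [0.0005, 0.016] 3 [0.0015, 0.024] 4 [0.0045, 0.0315] 5 [0.008, 0.0385] 6 [0.013, 0.045] 7 [0.019, 0.05] 8 [0.026, 0.0545] 9 [0.033, 0.0575] 10 [0.041, 0.0595] 11 [0.049, 0.06] 12 [0.057, 0.06] 13 [0.065, 0.06] 14 [0.073, 0.0595] 15 [0.0805, 0.058] 16 [0.088, 0.055]
```

```bash
python3 -c "
from h import *
for n,(x0,y0,x1,y1) in (('top',(270,110,400,225)),('scene',(280,170,430,290))):
    c=camera(n); cv2.imwrite('pics/c3%s.png'%n,cv2.resize(c['image'][y0:y1,x0:x1],None,fx=5,fy=5)[...,::-1])"
```

```text
(no output)
```

View pics/c3top.png

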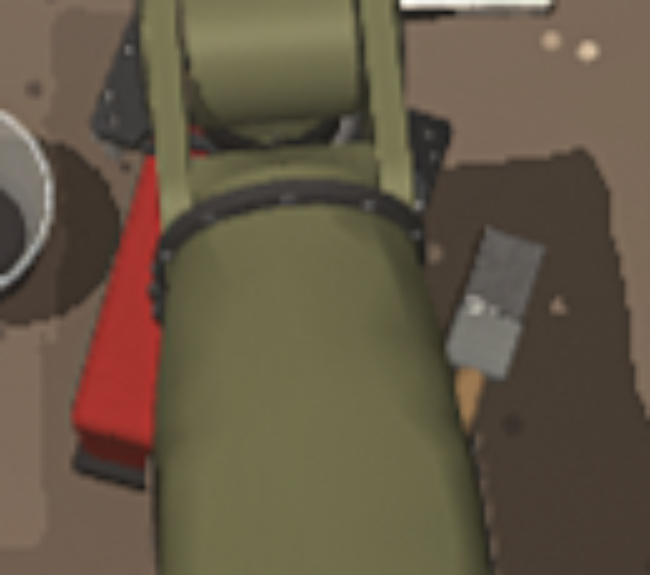

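View pics/c3scene.png

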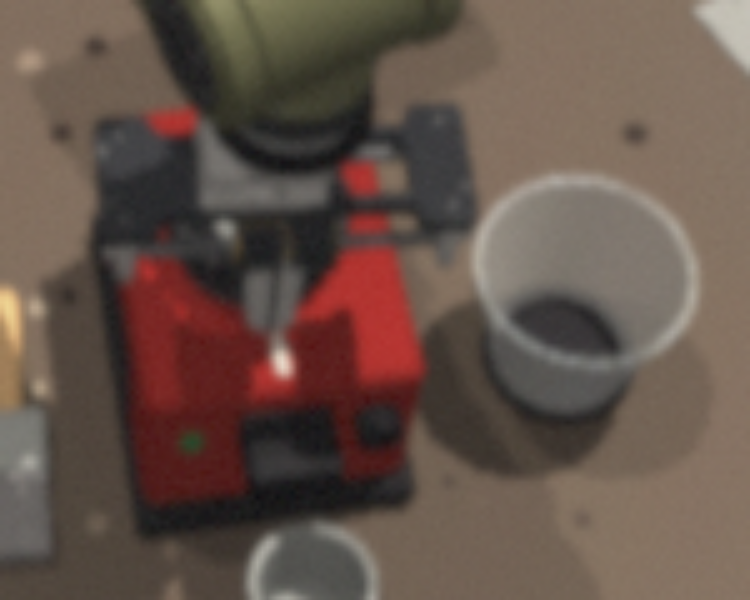

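The arm hides the ring on this side, and the press here is light at 4 N. I'll shift the path 1 mm inward and continue to where the mark can be seen.

```bash
python3 -c "
from h import *
wps(.0094,.0125,.047,.008,18,off=(.0006,0))"
```

```text
1 [0.002, 0.008] 2 [0.002, 0.016] 3 [0.0035, 0.024] 4 [0.006, 0.0315] 5 [0.0095, 0.0385] 6 [0.0145, 0.0445] 7 [0.0205, 0.05] 8 [0.0275, 0.0545] 9 [0.0345, 0.0575] 10 [0.0425, 0.059] 11 [0.0505, 0.0595] 12 [0.0585, 0.0595] 13 [0.0665, 0.0595] 14 [0.0745, 0.059] 15 [0.0825, 0.0575] 16 [0.0895, 0.054] 17 [0.0965, 0.05] 18 [0.102, 0.0445]
```

```bash
python3 -m jog '[[0.002,0.008,0,0,0,0,-1],[0.002,0.016,0,0,0,0,-1],[0.0035,0.024,0,0,0,0,-1],[0.006,0.0315,0,0,0,0,-1],[0.0095,0.0385,0,0,0,0,-1],[0.0145,0.0445,0,0,0,0,-1],[0.0205,0.05,0,0,0,0,-1],[0.0275,0.0545,0,0,0,0,-1],[0.0345,0.0575,0,0,0,0,-1],[0.0425,0.059,0,0,0,0,-1],[0.0505,0.0595,0,0,0,0,-1],[0.0585,0.0595,0,0,0,0,-1]]'; python3 -c "
from h import *
state()
mark()
wps(.0094,.0125,.047,.008,16,off=(.0006,0))"
```

```text
time_s: 6.85
ee_pos: [0.5925, 0.1645, 0.1553]
eef_rot: [3.141, -0.007, 2.784]
force: [7.5, 13.1, -4.0]
grip_width: 0.0004
t 6.85 pos [0.5925 0.1645 0.1553] tip rel ring (tool xy) [0.0016 0.0613] rot [ 3.141 -0.007  2.784] F [ 7.5 13.1 -4. ] Ftool [-2.5 14.9] w 0.00035668726126204884
scene mark n 19 r 0.0418 angle-from-line 6.084
top mark not seen 0
1 [0.008, -0.002] 2 [0.016, -0.0025] 3 [0.0235, -0.0045] 4 [0.031, -0.008] 5 [0.0375, -0.0125] 6 [0.043, -0.018] 7 [0.048, -0.0245] 8 [0.0515, -0.032] 9 [0.0535, -0.0395] 10 [0.0545, -0.0475] 11 [0.0545, -0.0555] 12 [0.0545, -0.0635] 13 [0.0545, -0.0715] 14 [0.054, -0.0795] 15 [0.0525, -0.087] 16 [0.0495, -0.0945]
```

The ring is at about 6.08 rad, close to the end of its first turn. I'll continue.

```bash
python3 -m jog '[[0.008,-0.002,0,0,0,0,-1],[0.016,-0.0025,0,0,0,0,-1],[0.0235,-0.0045,0,0,0,0,-1],[0.031,-0.008,0,0,0,0,-1],[0.0375,-0.0125,0,0,0,0,-1],[0.043,-0.018,0,0,0,0,-1],[0.048,-0.0245,0,0,0,0,-1],[0.0515,-0.032,0,0,0,0,-1],[0.0535,-0.0395,0,0,0,0,-1],[0.0545,-0.0475,0,0,0,0,-1],[0.0545,-0.0555,0,0,0,0,-1],[0.0545,-0.0635,0,0,0,0,-1]]'; python3 -c "
from h import *
state()
mark()
wps(.0094,.0125,.047,.008,16,off=(.0006,0))"
```

```text
time_s: 8.15
ee_pos: [0.5162, 0.1246, 0.1556]
eef_rot: [-3.141, -0.014, 2.785]
force: [-13.2, 6.9, 7.1]
grip_width: 0.0003
t 8.15 pos [0.5162 0.1246 0.1556] tip rel ring (tool xy) [ 0.0591 -0.0027] rot [-3.141 -0.014  2.785] F [-13.2   6.9   7.1] Ftool [14.8  1.9] w 0.0003454731481120711
scene mark n 6 r 0.0407 angle-from-line 1.718
top mark not seen 0
1 [-0.002, -0.008] 2 [-0.0025, -0.016] 3 [-0.0045, -0.0235] 4 [-0.0075, -0.031] 5 [-0.012, -0.0375] 6 [-0.0175, -0.0435] 7 [-0.0235, -0.0485] 8 [-0.0305, -0.052] 9 [-0.0385, -0.0545] 10 [-0.046, -0.056] 11 [-0.054, -0.056] 12 [-0.062, -0.056] 13 [-0.07, -0.056] 14 [-0.078, -0.055] 15 [-0.086, -0.0525] 16 [-0.093, -0.0485]
```

```bash
python3 -m jog '[[-0.002,-0.008,0,0,0,0,-1],[-0.0025,-0.016,0,0,0,0,-1],[-0.0045,-0.0235,0,0,0,0,-1],[-0.0075,-0.031,0,0,0,0,-1],[-0.012,-0.0375,0,0,0,0,-1],[-0.0175,-0.0435,0,0,0,0,-1],[-0.0235,-0.0485,0,0,0,0,-1],[-0.0305,-0.052,0,0,0,0,-1],[-0.0385,-0.0545,0,0,0,0,-1],[-0.046,-0.056,0,0,0,0,-1],[-0.054,-0.056,0,0,0,0,-1],[-0.062,-0.056,0,0,0,0,-1]]'; python3 -c "
from h import *
state()
mark()
wps(.0094,.0125,.047,.008,16,off=(.0006,0))
for n,(x0,y0,x1,y1) in (('top',(270,110,400,225)),('scene',(280,170,430,290))):
    c=camera(n); cv2.imwrite('pics/c4%s.png'%n,cv2.resize(c['image'][y0:y1,x0:x1],None,fx=5,fy=5)[...,::-1])"
```

```text
time_s: 9.45
ee_pos: [0.554, 0.0476, 0.1549]
eef_rot: [-3.137, -0.015, 2.783]
force: [-5.1, -8.7, 4.6]
grip_width: 0.0001
t 9.45 pos [0.554  0.0476 0.1549] tip rel ring (tool xy) [-0.0033 -0.0617] rot [-3.137 -0.015  2.783] F [-5.1 -8.7  4.6] Ftool [ 1.7 -9.9] w 0.00014663766978363543
scene mark not seen 2
top mark not seen 0
1 [-0.008, 0.002] 2 [-0.016, 0.0035] 3 [-0.0235, 0.006] 4 [-0.0305, 0.01] 5 [-0.037, 0.0145] 6 [-0.042, 0.0205] 7 [-0.0465, 0.0275] 8 [-0.0495, 0.035] 9 [-0.051, 0.0425] 10 [-0.0515, 0.0505] 11 [-0.0515, 0.0585] 12 [-0.0515, 0.0665] 13 [-0.0515, 0.0745] 14 [-0.051, 0.0825] 15 [-0.049, 0.09] 16 [-0.0455, 0.0975]
```

View pics/c4top.png

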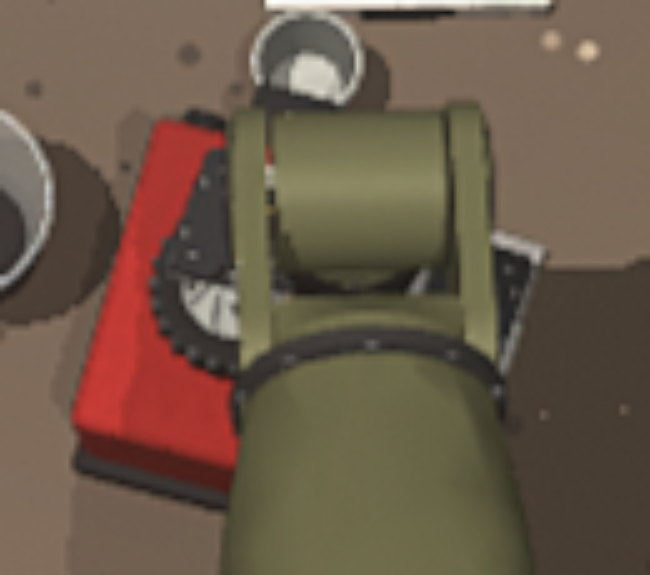

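View pics/c4scene.png

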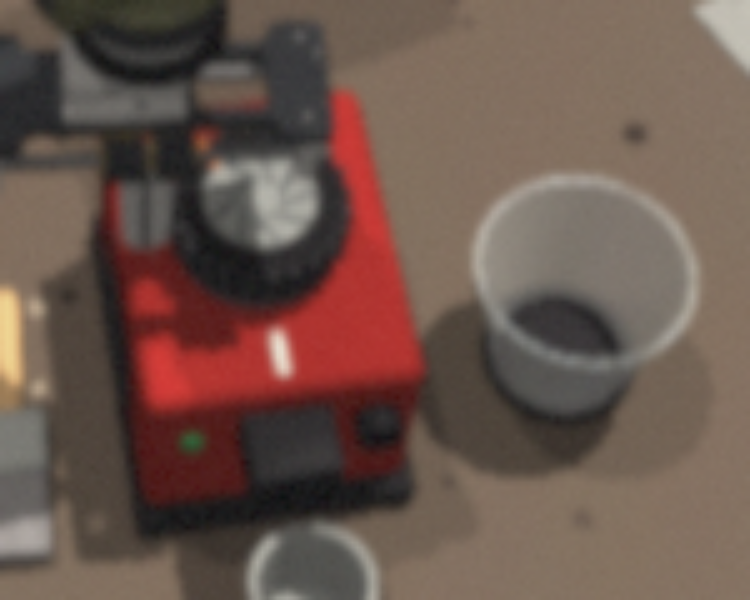

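The mark is just visible at scene-crop (207,145), about 3.7 rad past the line, so the ring is at roughly 9.95 rad. I'll roll about 2.1 rad more, then back off and measure.

```bash
python3 -m jog '[[-0.008,0.002,0,0,0,0,-1],[-0.016,0.0035,0,0,0,0,-1],[-0.0235,0.006,0,0,0,0,-1],[-0.0305,0.01,0,0,0,0,-1],[-0.037,0.0145,0,0,0,0,-1],[-0.042,0.0205,0,0,0,0,-1],[-0.0465,0.0275,0,0,0,0,-1],[-0.0495,0.035,0,0,0,0,-1],[-0.051,0.0425,0,0,0,0,-1],[-0.0515,0.0505,0,0,0,0,-1],[-0.0515,0.0585,0,0,0,0,-1],[-0.0515,0.0665,0,0,0,0,-1],[-0.0515,0.0745,0,0,0,0,-1]]'; python3 -c "
from h import *
state()
mark()"
python3 -m jog '[[-0.02,0,0,0,0,0,-1],[-0.02,0,-0.04,0,0,0,-1],[-0.02,0.04,-0.06,0,0,0,-1],[-0.02,0.09,-0.06,0,0,0,-1],[-0.02,0.14,-0.06,0,0,0,-1],[0.03,0.15,-0.06,0,0,0,-1],[0.06,0.15,-0.06,0,0,0,-1],[0.06,0.15,-0.06,0,0,0,-1]]'
python3 -c "
from h import *
state()
mark()
for n,(x0,y0,x1,y1) in (('top',(270,110,400,225)),('scene',(280,170,430,290))):
    c=camera(n); cv2.imwrite('pics/c5%s.png'%n,cv2.resize(c['image'][y0:y1,x0:x1],None,fx=5,fy=5)[...,::-1])"
```

```text
time_s: 10.95
ee_pos: [0.6311, 0.0988, 0.1544]
eef_rot: [-3.138, -0.007, 2.782]
force: [15.2, -7.2, -2.8]
grip_width: 0.0006
t 10.95 pos [0.6311 0.0988 0.1544] tip rel ring (tool xy) [-0.0576  0.0134] rot [-3.138 -0.007  2.782] F [15.2 -7.2 -2.8] Ftool [-16.7  -1.4] w 0.0006303631699711657
scene mark n 18 r 0.0422 angle-from-line 5.872
top mark not seen 0
time_s: 11.85
ee_pos: [0.6254, 0.2647, 0.2139]
eef_rot: [-3.139, -0.009, 2.787]
force: [0.3, -1.5, 1.2]
grip_width: 0.0006
t 11.85 pos [0.6254 0.2647 0.2139] tip rel ring (tool xy) [0.0053 0.1668] rot [-3.139 -0.009  2.787] F [ 0.3 -1.5  1.2] Ftool [-0.8 -1.3] w 0.0006303916282815131
scene mark n 21 r 0.0411 angle-from-line 5.896
top mark n 20 r 0.0397 angle-from-line 5.886
```

View pics/c5scene.png

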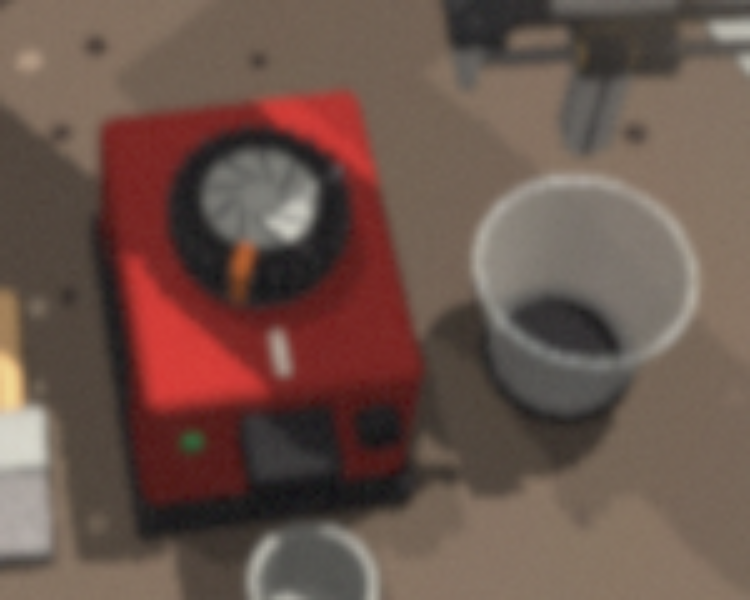

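View pics/c5top.png

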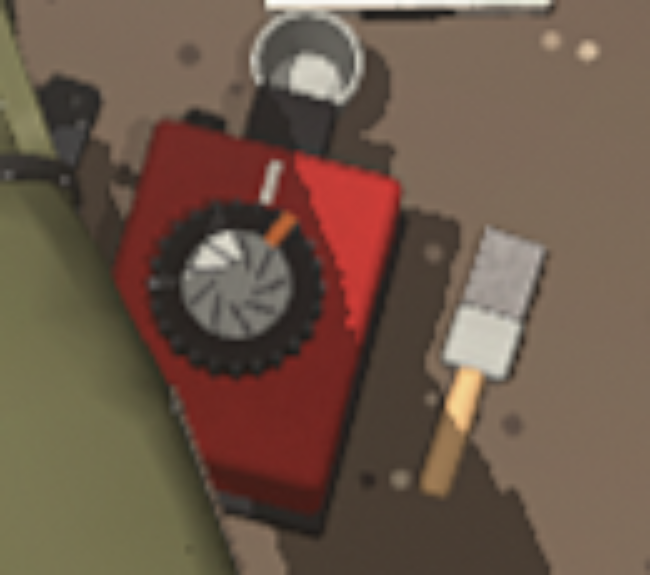

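Both views agree on about 5.89, so the ring is at roughly 12.17 rad and needs about 0.39 rad more, which is 19 mm. I'll re-engage on the near (+y) side.

```bash
python3 -m jog '[[-0.0155,-0.04,0,0,0,0,-1],[-0.0155,-0.08,0,0,0,0,-1],[-0.0155,-0.08,0.03,0,0,0,-1],[-0.0155,-0.08,0.058,0,0,0,-1],[-0.0155,-0.095,0.058,0,0,0,-1],[-0.0155,-0.103,0.058,0,0,0,-1],[-0.0155,-0.1075,0.058,0,0,0,-1],[-0.0155,-0.1075,0.058,0,0,0,-1]]'; python3 -c "
from h import *
state()
mark()"
```

```text
time_s: 12.85
ee_pos: [0.6067, 0.158, 0.1566]
eef_rot: [3.135, -0.004, 2.783]
force: [16.8, 23.2, -17.7]
grip_width: 0.0005
t 12.85 pos [0.6067 0.158  0.1566] tip rel ring (tool xy) [-0.014   0.0603] rot [ 3.135 -0.004  2.783] F [ 16.8  23.2 -17.7] Ftool [-7.6 27.6] w 0.0005263467162367427
scene mark n 22 r 0.0414 angle-from-line 5.892
top mark not seen 0
```

```bash
python3 -m jog '[[0.005,-0.0005,0,0,0,0,-1],[0.01,-0.0005,0,0,0,0,-1],[0.015,-0.0005,0,0,0,0,-1],[0.02,-0.0005,0,0,0,0,-1],[0.02,-0.0005,0,0,0,0,-1]]'; python3 -c "
from h import *
state()
mark()"
```

```text
time_s: 13.45
ee_pos: [0.5884, 0.166, 0.1573]
eef_rot: [3.132, -0.003, 2.784]
force: [2.9, 11.1, -4.4]
grip_width: 0.0005
t 13.45 pos [0.5884 0.166  0.1573] tip rel ring (tool xy) [0.006  0.0613] rot [ 3.132e+00 -3.000e-03  2.784e+00] F [ 2.9 11.1 -4.4] Ftool [ 1.2 11.4] w 0.000489799481168917
scene mark n 12 r 0.0412 angle-from-line 6.251
top mark not seen 0
```

Angle is 6.25, so it is essentially at the line. I'll withdraw outwards and up, then check.

```bash
python3 -m jog '[[0,0.02,0,0,0,0,-1],[0,0.04,0,0,0,0,-1],[0,0.05,-0.04,0,0,0,-1],[0,0.08,-0.08,0,0,0,-1],[0.03,0.12,-0.1,0,0,0,-1],[0.07,0.14,-0.1,0,0,0,-1],[0.1,0.15,-0.1,0,0,0,-1],[0.1,0.15,-0.1,0,0,0,-1],[0.1,0.15,-0.1,0,0,0,-1]]'
python3 -c "
from h import *
state()
mark()
snap('top','t6.png');snap('scene','s6.png')
for n,(x0,y0,x1,y1) in (('top',(270,110,400,225)),('scene',(280,170,430,290))):
    c=camera(n); cv2.imwrite('pics/c6%s.png'%n,cv2.resize(c['image'][y0:y1,x0:x1],None,fx=5,fy=5)[...,::-1])"
```

```text
time_s: 14.45
ee_pos: [0.5478, 0.3405, 0.26]
eef_rot: [3.131, -0.003, 2.784]
force: [0.5, -0.2, 0.4]
grip_width: 0.0009
t 14.45 pos [0.5478 0.3405 0.26  ] tip rel ring (tool xy) [0.1051 0.2105] rot [ 3.131e+00 -3.000e-03  2.784e+00] F [ 0.5 -0.2  0.4] Ftool [-0.6 -0. ] w 0.0008801599468240013
scene mark n 25 r 0.0424 angle-from-line 6.251
top mark n 19 r 0.0385 angle-from-line 6.248
```

View pics/c6top.png

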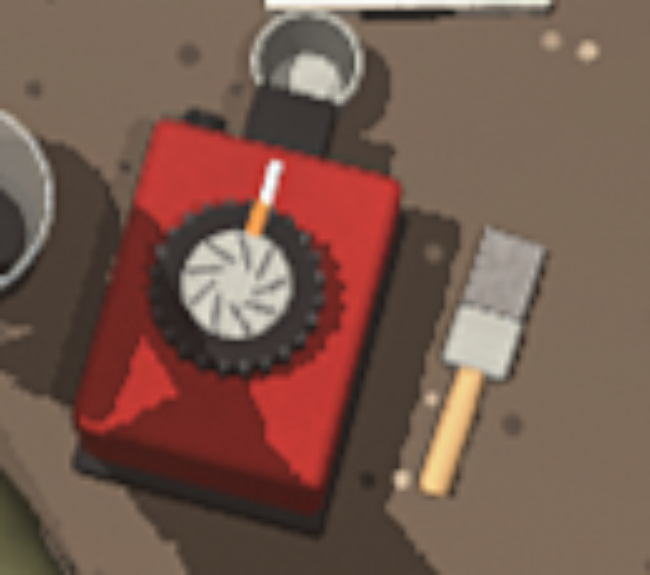

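View pics/s6.png

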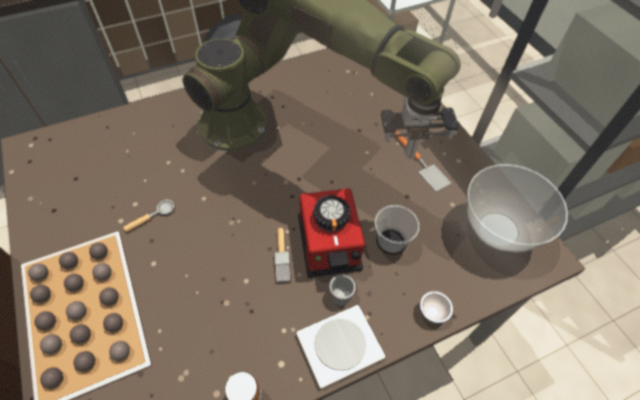

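The mark at top-crop (258,218) is in line with the white line at (270,182). The hand is up and clear, and the loose things are where they were: cup (342,291), hopper (396,230), brush (282,255) in the scene view.

```bash
python3 -c "
from h import *
print(ctrl.hand_in())"
```

```text
the job is handed in; nothing more can be done
None
```

The ring is unscrewed two full turns and stopped with its orange mark facing the white line. I handed the job in at about 14.6 s; no verdict was reported.

- **How:** I rolled the closed fingertips around the knurled rim for about one and a half orbits, pressing up to about 28 N. I then backed off to look and made one last push of about 20 mm.
- **Turn count:** The ring started at about 0.3 rad. I read the mark along the way at 1.03, 2.38, 6.08, 8.0 and 12.17 rad. It was fully hidden by the arm at one check and only partly visible at another, so those two positions come from the roll distance.
- **Final angle:** The last check gave 6.251 rad past the line in the scene view and 6.248 in the top view. That puts the ring at about 12.53 rad, against a target of 12.566 ± 0.3.
- **Loose things:** By eye, the cup, hopper, brush, spoon and spatula were where they started, though the hand partly covered the spatula's handle in the last scene picture. I did not measure their shifts numerically.
- **Hand:** It is up and clear, with about 0 N on the tool.
- **Disagreement:** At the start the two cameras differed by 0.06 rad on the mark's angle, which is well inside the tolerance.

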